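# Find the mill jar that is still loaded and shut it away

## Task

One of the three look-alike porcelain mill jars on the ware board still has its steel grinding charge inside; you can only tell by its weight. Feel which jar is the heavy one, set it down gently and upright in the open drawer of the green-fronted cabinet and push the drawer fully shut. The two empty jars must end up standing on the ware board, and the vases, the pencil tin and the bottle are to be left where they are.

Things in the scene. Friction and masses are not known exactly. Their poses are not given: they have to be found in the camera images.
- jar0: one of three look-alike closed porcelain mill jars, white with a blue band and dark steel cap. Upright; origin at the centre of its underside. Body 54 across to 62 high, shoulder to 68, cap (the grip, fixed to the jar) 42 across from 68 to 95 high. Empty 0.27 to 0.34 kg; with the steel charge, loose and unseen inside, 0.55 to 0.75 kg. Any of the three may be the loaded one
- jar1: one of three look-alike closed porcelain mill jars, white with a blue band and dark steel cap. Upright; origin at the centre of its underside. Body 54 across to 62 high, shoulder to 68, cap (the grip, fixed to the jar) 42 across from 68 to 95 high. Empty 0.27 to 0.34 kg; with the steel charge, loose and unseen inside, 0.55 to 0.75 kg. Any of the three may be the loaded one
- jar2: one of three look-alike closed porcelain mill jars, white with a blue band and dark steel cap. Upright; origin at the centre of its underside. Body 54 across to 62 high, shoulder to 68, cap (the grip, fixed to the jar) 42 across from 68 to 95 high. Empty 0.27 to 0.34 kg; with the steel charge, loose and unseen inside, 0.55 to 0.75 kg. Any of the three may be the loaded one
- board: wooden ware board fixed to the table, 220 x 220, 18 thick; origin at the centre of its underside. Three jars and the small vase stand on it, about 110 apart in a two-by-two pattern. It may lie to the robot's left or right, the cabinet being on the other side
- cabinet: grey steel cabinet with one green-fronted drawer, fixed, 240 deep (x) x 190 wide (y) x 160 high; origin at the centre of its underside, x points from its front to its back. The shut drawer's front face lies 120 to the -x side of the origin; the roof (underside 148 high) covers all from 105 to the -x side of the origin backwards
- cabinet_drawer0 (a joint): how far the drawer is out (m): 0 shut against its stop, 0.13 to 0.155 at the start, 0.165 at most. It slides along the cabinet's x axis with about 1 N of friction and slight damping, has no spring or latch, and stays where it is left
- drawer_floor (a point): centre of the drawer's inner floor (moves with it), 22 above the table, axes as the cabinet's. The floor reaches 97 either way in x, 74 in y; side walls rise 116 above it, the front panel to 148 above the table, its outer face 118 to the -x side of this point. Only the part pulled out from under the roof is open to above
- cabinet_drawer0_handle (a point): middle of the drawer's steel bar handle, level along y (about 100 long, about 10 thick), 35 in front (-x) of the drawer's outer face, 122 above the table; moves with the drawer. Pushing on the bar or on the front panel shuts the drawer
- smallvase: small terracotta vase, bystander, standing on the ware board among the jars: 115 high, 62 across at the belly, origin at the centre of its underside
- tallvase: tall unfired buff clay vase, bystander, standing on the table between board and cabinet: 190 high, 80 across at the belly, origin at the centre of its underside
- penciltin: aluminium tin with four pencils, bystander, standing on the cabinet's roof: 60 across, pencils reaching 160 above its origin at the centre of its underside
- bottle: small amber bottle, bystander, standing on the table behind the tall vase: 48 across, 100 high, origin at the centre of its underside
Mind the look-alikes: they are no part of the job. What is shaped like the jar1 but purple is not meant.

How it is judged:
By the outcome, as a careful person would: the job done as asked, in the order asked, and still so for the second after the job is handed in, with the robot touching nothing.
It also fails if it takes over 72 s, if anything falls off the work surface, if the arm or the gripper's body presses on something with over 40 N, if the wrist force passes 120 N, or if a joint passes its speed limit or range.

## Robot

A 6-joint arm with a two-finger parallel gripper is mounted at the origin on the work surface. World frame = base frame: x ahead of the robot, y to its left, z up, the work surface at z = 0. Lengths are in m, angles in rad, forces in N, time in s.
With the tool pointing down it reaches from about 0.35 to 1 m from the base axis. Payload 7.1 kg.
Tool frame: the origin (TCP) lies on the centre line of the jaws, within the pads' length; the fingertips stand 25 mm ahead of it and the grasp point (between the pads) lies 6 mm ahead of it; z points along the fingers, y is the direction in which the jaws open and shut (so a half turn about z gives the same grasp; the last joint's range is limited). The gripper opens to 85 mm and grips with 20 to 120 N. Pads are 22 mm wide; open, the fingers measure 114 mm over their backs; the gripper's body (76 mm by 85 mm) begins 54 mm behind the grasp point. The pads swing forward as they close: fully open they stand 13 mm farther back than shut.
Start: joints at [-0.019, 0.423, 1.63, -0, 1.089, -0.019], TCP at [0.625, 0, 0.256] pointing down, gripper open.
Joint ranges: [-3, 3], [-0.9, 2.11], [0.09, 2.58], [-1.31, 4.45], [0.11, 2.69], [-2.54, 2.54]. Speed limits (rad/s): [2.39, 2.39, 3.01, 3.14, 3.14, 3.14].

## Interface

Orientations are given as a rotation vector (axis times angle).
In Python, from bench import ctrl gives the robot as it stands.
- The arm moves only by the shell command python3 -m creep 'ROWS' [FORCE]. ROWS is JSON, a list of rows, each a list of 3 entries, a list of its own where there are three numbers: the shift along the tool's x, y, z in mm, then the turn, a rotation vector about the tool's x, y, z in degrees, then the closure in counts, from 0 (fully open) to 255 (shut). In form: [[[tx, ty, tz], [ax, ay, az], jaw], ...]. A call has 1 to 12 rows; each row is the pose to reach, as a shift and turn from the pose commanded when the call began, along the tool's axes at that moment; what a row does not reach only later rows make up. A row lasts 1/12 s, in which the tool goes at most 41.7 mm and 7.16 degrees, less where a joint would pass 70% of its speed; a pose out of reach is approached as far as the arm can. A call with a gripper value outside its range is refused whole. The fingers move at their own pace and stop on an object; FORCE is the grip in N (left out, the last holds). Time passes only in rows, so rows that repeat a pose let the fingers close. It gives the time, the measured TCP pose, the force and the opening at its end, in the units of the state.
- ctrl.sense(): the state, without advancing time (a new reading comes with each control period).
- ctrl.get_image(name): name is "scene" or "side" or "wrist"; returns a dict with "pixels" (420x560x3 uint8, red, green, blue), "fovy" (degrees; the focal length in pixels is half the picture's height over the tangent of half this angle, whatever the lens; pixels are square), "cx", "cy" (the principal point, pixels), "k1" (the pictures are not rectified: a ray, as slopes to the right and down, at radius r is drawn at 1 + k1 r^2 times it, then the intrinsics apply), "T" (4x4, takes a point from camera to world coordinates). Camera axes: x right, y down, z forward; pixel columns grow to the right and rows downward; lengths in m; the calibration is good to about 2 mm. A picture is of the moment at which its call begins. There is no depth.
- ctrl.sign_off(): hands the job in, once; it reports no verdict.
The state is a dict: "time": time; "q": joint angles; "dq": joint speeds; "joint_efforts": joint torques, N m; "tcp_pos": TCP position; "tcp_rot": TCP orientation; "ft_force": force on the tool from outside, world axes, zero at the start; "moment": the same for the moment, N m; "width": finger opening in m.
Only numpy, scipy, OpenCV 4.12 (cv2) and the standard library are available. Lean on these libraries where they do the work, as an engineer would, in place of code of your own. Each camera call takes 0.05 s, during which the arm holds its last target. There are 200 camera calls.

## Working session

There is one attempt and no reset: what is moved stays moved. The work goes in short steps, Python scripts to look and compute and a shell command to move; the robot and the scene stay as the last step left them, time stands still between calls to the robot, and variables do not carry over. Pictures are saved under pics/ and viewed, about 8 in all and at most 12, crops included, and the job is handed in when it is done.

```bash
ls; mkdir -p pics; cat > h.py <<'E'
import numpy as np, cv2
from bench import ctrl
def cam(n,save=None):
    im=ctrl.get_image(n)
    if save: cv2.imwrite(f'pics/{save}.png',im['pixels'][:,:,::-1]); np.savez(f'pics/{save}.npz',**{k:im[k] for k in('fovy','cx','cy','k1','T')})
    return im
def ray(im,u,v):
    f=210/np.tan(np.radians(float(im['fovy']))/2); k=float(im['k1'])
    d=np.array([(u-float(im['cx']))/f,(v-float(im['cy']))/f]); s=d.copy()
    for _ in range(30): s=d/(1+k*(s@s))
    T=np.array(im['T']); return T[:3,3],T[:3,:3]@np.array([s[0],s[1],1])
def atz(im,u,v,z):
    o,d=ray(im,u,v); return o+d*(z-o[2])/d[2]
def tri(*obs):
    A=np.zeros((3,3));b=np.zeros(3)
    for im,u,v in obs:
        o,d=ray(im,u,v); d=d/np.linalg.norm(d);P=np.eye(3)-np.outer(d,d);A+=P;b+=P@o
    p=np.linalg.solve(A,b)
    r=[np.linalg.norm(np.cross(p-ray(*x)[0],ray(*x)[1]/np.linalg.norm(ray(*x)[1]))) for x in obs]
    return p,max(r)
def px(im,p):
    T=np.array(im['T']); c=T[:3,:3].T@(np.array(p)-T[:3,3]); s=c[:2]/c[2]; f=210/np.tan(np.radians(float(im['fovy']))/2)
    return f*s*(1+float(im['k1'])*(s@s))+[float(im['cx']),float(im['cy'])]
def L(n): return dict(np.load(f'pics/{n}.npz'))
E
python3 - <<'E'
from h import *
np.set_printoptions(precision=3,suppress=True)
a=cam('scene','s0');b=cam('side','d0');w=cam('wrist','w0')
for i in(a,b,w): print(i['fovy'],i['k1'],np.array(i['T'])[:3])
s=ctrl.sense(); print({k:np.round(v,3) for k,v in s.items()})
E
```

```text
pics
44.35756733196714 -0.11303357748008007 [[ 0.937  0.298 -0.181  0.833]
 [ 0.348 -0.81   0.471 -0.537]
 [-0.006 -0.505 -0.863  1.153]]
45.431163045366915 -0.07143682982104622 [[ 0.979 -0.158  0.131  0.486]
 [-0.205 -0.751  0.628 -0.598]
 [-0.001 -0.641 -0.767  0.871]]
71.57299419638883 0.00634199368308145 [[ 1.     0.    -0.     0.625]
 [ 0.    -0.961 -0.276  0.071]
 [-0.     0.276 -0.961  0.373]]
{'time': np.float64(0.15), 'q': array([-0.019,  0.424,  1.631, -0.   ,  1.089, -0.019]), 'dq': array([-0.002, -0.   , -0.005, -0.   ,  0.   ,  0.001]), 'joint_efforts': array([ -0.   , -55.777, -28.202,  -0.   ,   0.005,   0.   ]), 'tcp_pos': array([0.625, 0.   , 0.256]), 'tcp_rot': array([-2.221, -2.221,  0.001]), 'ft_force': array([ 0.519,  0.038, -0.237]), 'moment': array([-0.017, -0.018, -0.03 ]), 'width': np.float64(0.086)}
```

View pics/s0.png

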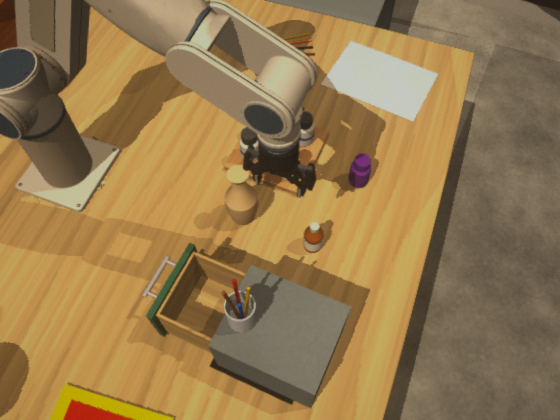

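View pics/d0.png

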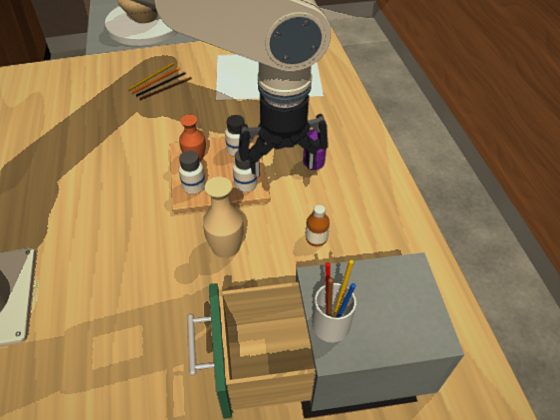

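The scene picture shows the board at about (277,155), the tall vase at (240,200), the bottle at (314,236), and the cabinet with its drawer open at (200,300). In the side picture the jar caps are at (188,158), (235,122) and (246,157), the small vase at (191,135) and the purple decoy at (315,150). The arm hides part of the board.

```bash
python3 - <<'E'
from h import *
np.set_printoptions(precision=3,suppress=True)
d=L('d0');s=L('s0')
for n,u,v,z in [('A',188,157,.113),('B',246,155,.113),('C',235,121,.113),('sv',189,120,.133),('tv',218,186,.19),('bottle',320,209,.1),('purple',316,130,.095),('bl',172,210,.018),('br',269,202,.018),('hand1',192,318,.122),('hand2',194,371,.122),('fp_l',214,287,.148),('fp_r',222,389+24,.148),('roofFL',298,266,.16),('roofFR',314,371,.16),('roofBL',425,255,.16),('roofBR',462,355,.16)]:
    p=atz(d,u,v,z); print(n,p,px(s,p))
E
```

```text
A [0.462 0.204 0.113] [248.317 132.776]
B [0.586 0.184 0.113] [291.252 152.216]
C [0.58  0.3   0.113] [304.308 117.617]
sv [0.476 0.302 0.133] [267.173 101.624]
tv [0.511 0.034 0.19 ] [237.971 173.182]
bottle [0.707 0.014 0.1  ] [315.28  226.039]
purple [0.762 0.251 0.095] [365.62  155.745]
bl [0.408 0.144 0.018] [223.285 166.203]
br [0.623 0.122 0.018] [296.415 196.315]
hand1 [ 0.432 -0.187  0.122] [168.189 258.816]
hand2 [ 0.425 -0.279  0.122] [146.445 294.474]
fp_l [ 0.476 -0.152  0.148] [191.139 246.303]
fp_r [ 0.459 -0.36   0.148] [140.066 331.034]
roofFL [ 0.62  -0.148  0.16 ] [253.256 263.687]
roofFR [ 0.6   -0.331  0.16 ] [208.915 340.989]
roofBL [ 0.84  -0.171  0.16 ] [350.474 308.534]
roofBR [ 0.824 -0.355  0.16 ] [313.697 393.929]
```

View pics/w0.png

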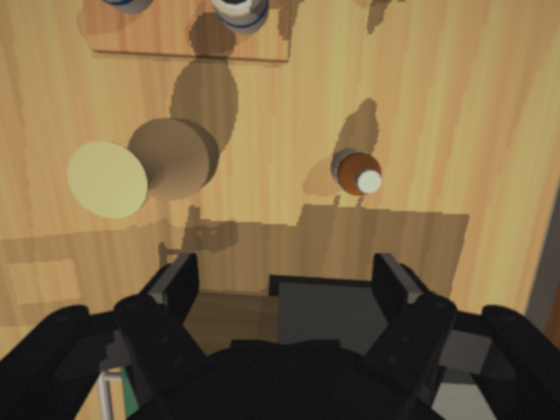

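The side-view points reproject to the scene caps A (249,133) and C (304,118), and the wrist picture shows the vase, bottle and board edge where I expected them. Next I move over the board for a closer wrist look.

```bash
python3 -m creep '[[[15,-7,-10],[0,0,0],0],[[45,-21,-25],[0,0,0],0],[[80,-38,-30],[0,0,0],0],[[115,-54,-30],[0,0,0],0],[[150,-71,-30],[0,0,0],0],[[180,-85,-30],[0,0,0],0],[[195,-93,-30],[0,0,0],0],[[200,-95,-30],[0,0,0],0],[[200,-95,-30],[0,0,0],0],[[200,-95,-30],[0,0,0],0]]' 40
python3 - <<'E'
from h import *
np.set_printoptions(precision=3,suppress=True)
w=cam('wrist','w1');s=L('s0');d=L('d0')
for n,p in dict(A=[.462,.204,.113],B=[.586,.184,.113],C=[.58,.3,.113],sv=[.476,.302,.133]).items(): print(n,px(w,p))
print('A',tri((s,249,131),(d,188,157)),'C',tri((s,304,117),(d,235,121)))
# tin on roof: base edge
print('tin',atz(d,333,338,.16),atz(s,240,328,.16))
print(ctrl.sense()['time'],ctrl.sense()['ft_force'])
E
```

```text
time: 0.98
tcp_pos: [0.53, 0.2001, 0.2866]
tcp_rot: [2.22, 2.222, 0.0]
ft_force: [0.1, -0.1, -0.4]
width: 0.0855
A [217.978 189.589]
B [338.182 208.407]
C [338.216  89.08 ]
sv [221.98   83.936]
A (array([0.461, 0.212, 0.107]), np.float64(0.0018010071822057547)) C (array([0.58 , 0.3  , 0.114]), np.float64(0.000888728512559666))
tin [ 0.642 -0.286  0.16 ] [ 0.647 -0.285  0.16 ]
1.0333 [-0.244  0.467 -0.031]
```

View pics/w1.png

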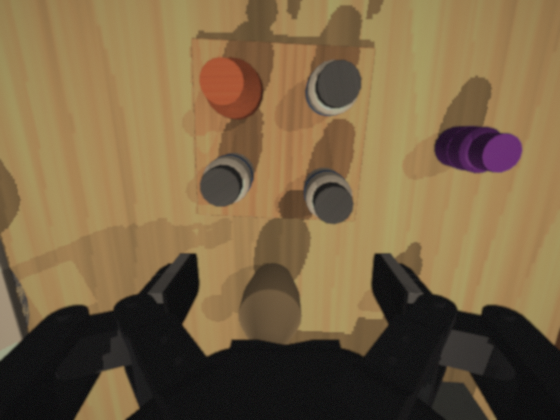

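The wrist picture shows cap tops A (221,186), B (333,203) and C (339,83), the small vase rim at (222,81), and the purple decoy at (495,152). I triangulate from these.

```bash
python3 - <<'E'
from h import *
np.set_printoptions(precision=4,suppress=True)
w=L('w1');s=L('s0');d=L('d0');z=L('w0')
print('A',tri((w,221,186),(s,249,131),(d,188,157)));print('B',tri((w,333,203),(d,246,155)));print('C',tri((w,339,83),(s,304,117),(d,235,121)))
for n,u,v in('A',221,186),('B',333,203),('C',339,83): print(n,atz(w,u,v,.113))
# cap edges top widths
E
```

```text
A (array([0.4629, 0.2078, 0.1117]), np.float64(0.002657616559151271))
B (array([0.5839, 0.1884, 0.108 ]), np.float64(0.0027021273234590693))
C (array([0.5798, 0.3047, 0.1102]), np.float64(0.001830380782395621))
A [0.4653 0.2078 0.113 ]
B [0.5803 0.1898 0.113 ]
C [0.5805 0.3052 0.113 ]
```

Cap tops come out at z ≈ 0.110, against 0.113 expected. I'll lift jar B first.

```bash
python3 -m creep '[[[-5,20,5],[0,0,0],0],[[-11,45,25],[0,0,0],0],[[-11,52,55],[0,0,0],0],[[-11,52,90],[0,0,0],0],[[-11,52,125],[0,0,0],0],[[-11,52,150],[0,0,0],0],[[-11,52,165],[0,0,0],0],[[-11,52,171],[0,0,0],0],[[-11,52,172],[0,0,0],0],[[-11,52,172],[0,0,0],0]]' 40
python3 -m creep '[[[0,0,0],[0,0,0],255],[[0,0,0],[0,0,0],255],[[0,0,0],[0,0,0],255],[[0,0,0],[0,0,0],255],[[0,0,0],[0,0,0],255],[[0,0,0],[0,0,0],255],[[0,0,0],[0,0,0],255],[[0,0,0],[0,0,0],255],[[0,0,0],[0,0,0],255]]' 40
python3 -m creep '[[[0,0,-3],[0,0,0],255],[[0,0,-9],[0,0,0],255],[[0,0,-14],[0,0,0],255],[[0,0,-15],[0,0,0],255],[[0,0,-15],[0,0,0],255],[[0,0,-15],[0,0,0],255],[[0,0,-15],[0,0,0],255],[[0,0,-15],[0,0,0],255]]' 40
```

```text
time: 1.87
tcp_pos: [0.5827, 0.1884, 0.1147]
tcp_rot: [2.223, 2.22, 0.001]
ft_force: [0.5, 0.3, 0.2]
width: 0.0853
time: 2.62
tcp_pos: [0.5822, 0.1893, 0.1156]
tcp_rot: [2.221, 2.221, 0.002]
ft_force: [-2.9, -0.1, 7.0]
width: 0.041
time: 3.28
tcp_pos: [0.5817, 0.1889, 0.129]
tcp_rot: [-2.221, -2.221, 0.001]
ft_force: [-0.1, -0.6, -6.6]
width: 0.0407
```

```bash
python3 -m creep '[[[0,0,-10],[0,0,0],255],[[0,0,-40],[0,0,0],255],[[0,0,-75],[0,0,0],255],[[0,0,-110],[0,0,0],255],[[0,0,-145],[0,0,0],255],[[0,0,-175],[0,0,0],255],[[0,0,-190],[0,0,0],255],[[0,0,-195],[0,0,0],255],[[0,0,-195],[0,0,0],255],[[0,0,-195],[0,0,0],255],[[0,0,-195],[0,0,0],255],[[0,0,-195],[0,0,0],255]]' 40
python3 - <<'E'
from h import *
np.set_printoptions(precision=3,suppress=True)
s=L('s0');d=L('d0')
for _ in range(4): cam('wrist'); print(ctrl.sense()['ft_force'])
for n,a,b in [('h1',(170,261),(192,318)),('h2',(147,297),(194,371)),('pl',(193,247),(214,287)),('red',(236,282),(328,265)),('yel',(248,290),(351,262)),('brown',(226,293),(328,282)),('roofFL',(252,268),(298,266)),('roofBL',(349,309),(425,255)),('roofBR',(312,397),(462,355))]:
    print(n,tri((s,*a),(d,*b)))
print(ctrl.sense()['q'])
E
```

```text
time: 4.28
tcp_pos: [0.5811, 0.1888, 0.3223]
tcp_rot: [-2.22, -2.22, 0.005]
ft_force: [0.1, 0.3, -6.8]
width: 0.0407
[ 0.767  0.324 -5.262]
[ 0.555  0.257 -6.78 ]
[ 0.192  0.065 -6.368]
[ 0.286  0.358 -7.6  ]
h1 (array([ 0.433, -0.185,  0.113]), np.float64(0.0027756058554609542))
h2 (array([ 0.426, -0.281,  0.12 ]), np.float64(0.0027360910333248905))
pl (array([ 0.476, -0.147,  0.139]), np.float64(0.0011839948115246414))
red (array([ 0.634, -0.245,  0.301]), np.float64(0.0012884528736977637))
yel (array([ 0.662, -0.255,  0.314]), np.float64(0.0017641331100607261))
brown (array([ 0.626, -0.271,  0.302]), np.float64(0.0007377978431859416))
roofFL (array([ 0.62 , -0.156,  0.167]), np.float64(0.004186576513275601))
roofBL (array([ 0.837, -0.175,  0.166]), np.float64(0.00032767547427709604))
roofBR (array([ 0.822, -0.36 ,  0.166]), np.float64(0.0028008490938163846))
[0.295 0.337 1.597 0.    1.21  0.295]
```

B feels about 6.5 N, or 0.66 kg, so it is the loaded jar. I carry it over the tall vase to the drawer, then turn it.

```bash
python3 -m creep '[[[-8,-1,0],[0,0,0],255],[[-32,-4,0],[0,0,0],255],[[-70,-8,0],[0,0,0],255],[[-110,-13,0],[0,0,0],255],[[-150,-18,0],[0,0,0],255],[[-190,-22,0],[0,0,0],255],[[-230,-27,0],[0,0,0],255],[[-270,-32,0],[0,0,0],255],[[-310,-37,0],[0,0,0],255],[[-350,-41,0],[0,0,0],255],[[-385,-46,0],[0,0,0],255],[[-410,-48,0],[0,0,0],255]]' 40
python3 -m creep '[[[-18,-2,0],[0,0,-4],255],[[-21,-3,0],[0,0,-11],255],[[-21,-3,0],[0,0,-18],255],[[-21,-3,0],[0,0,-25],255],[[-21,-3,0],[0,0,-32],255],[[-21,-3,0],[0,0,-39],255],[[-21,-3,0],[0,0,-46],255],[[-21,-3,0],[0,0,-53],255],[[-21,-3,0],[0,0,-60],255],[[-21,-3,0],[0,0,-67],255],[[-21,-3,0],[0,0,-74],255],[[-21,-3,0],[0,0,-81],255]]' 40
python3 -m creep '[[[0,0,0],[0,0,-4],255],[[0,0,0],[0,0,-4],255],[[0,0,0],[0,0,-4],255]]' 40
python3 - <<'E'
from h import *
np.set_printoptions(precision=3,suppress=True)
a=cam('wrist','w2');b=cam('side','d2')
q=ctrl.sense();print(q['ft_force'],q['tcp_pos'],q['q'])
cv2.imwrite('pics/j2.png',cv2.resize(np.hstack([a['pixels'],b['pixels']])[:,:,::-1],(800,300)))
E
```

```text
time: 5.48
tcp_pos: [0.5326, -0.2246, 0.3245]
tcp_rot: [2.223, 2.219, -0.002]
ft_force: [0.0, 0.9, -6.3]
width: 0.0404
time: 6.48
tcp_pos: [0.5305, -0.2424, 0.3243]
tcp_rot: [-0.237, -3.132, 0.0]
ft_force: [0.1, -0.8, -6.3]
width: 0.0405
time: 6.73
tcp_pos: [0.5306, -0.2422, 0.3243]
tcp_rot: [-0.141, -3.138, 0.0]
ft_force: [0.5, -0.4, -7.4]
width: 0.0408
[ 0.373  0.154 -6.408] [ 0.531 -0.242  0.324] [-0.448  0.291  1.659 -0.     1.192 -1.93 ]
```

View pics/j2.png

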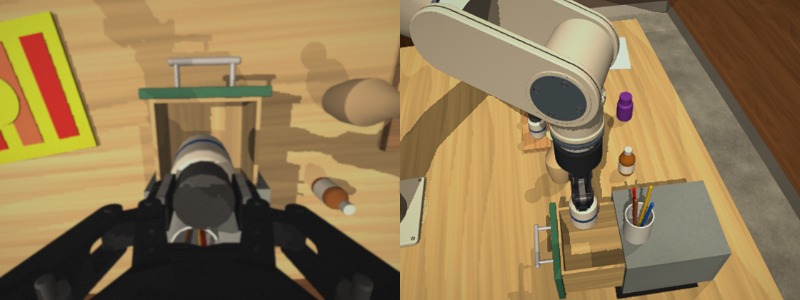

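The jar hangs over the open part of the drawer, clear of the pencil tin. In full-size wrist pixels, the handle bar ends are at about (241,84) and (335,84), and the front panel's top runs from (195,124) to (380,122).

```bash
python3 - <<'E'
from h import *
np.set_printoptions(precision=3,suppress=True)
w=L('w2');img=cv2.imread('pics/w2.png').astype(int)
print('handle',atz(w,241,84,.122),atz(w,335,84,.122))
g=(img[:,:,1]-img[:,:,2]>15)&(img[:,:,1]>img[:,:,0])
m=g.astype(np.uint8); n,l,st,c=cv2.connectedComponentsWithStats(m); i=1+np.argmax(st[1:,4]); ys,xs=np.where(l==i)
print(st[i])
x0,y0,ww,hh,_=st[i]
for x in (x0+3,x0+ww-4):
    c=ys[xs==x]; print(x,c.min(),c.max(),'outer top edge',atz(w,x,c.min(),.148))
E
```

```text
handle [ 0.421 -0.276  0.122] [ 0.429 -0.181  0.122]
[ 194  120  186   18 2565]
197 124 137 outer top edge [ 0.456 -0.32   0.148]
376 120 134 outer top edge [ 0.468 -0.147  0.148]
```

```bash
python3 -m creep '[[[0,2,6],[0,0,0],255],[[0,2,22],[0,0,0],255],[[0,2,45],[0,0,0],255],[[0,2,70],[0,0,0],255],[[0,2,95],[0,0,0],255],[[0,2,120],[0,0,0],255],[[0,2,145],[0,0,0],255],[[0,2,165],[0,0,0],255],[[0,2,180],[0,0,0],255],[[0,2,188],[0,0,0],255],[[0,2,191],[0,0,0],255],[[0,2,191],[0,0,0],255]]' 40
python3 -m creep '[[[0,0,1],[0,0,0],255],[[0,0,3],[0,0,0],255],[[0,0,5],[0,0,0],255],[[0,0,7],[0,0,0],255],[[0,0,8],[0,0,0],255],[[0,0,9],[0,0,0],255],[[0,0,10],[0,0,0],255],[[0,0,10],[0,0,0],255]]' 40
```

```text
time: 7.83
tcp_pos: [0.5311, -0.2399, 0.1329]
tcp_rot: [-0.138, -3.138, -0.0]
ft_force: [1.0, -0.3, -5.7]
width: 0.0407
time: 8.5
tcp_pos: [0.5311, -0.24, 0.1232]
tcp_rot: [-0.137, -3.138, -0.0]
ft_force: [-0.3, 0.4, -6.7]
width: 0.0405
```

Still hanging free; about 3 mm to go. I lower in small steps.

```bash
python3 -m creep '[[[0,0,1],[0,0,0],255],[[0,0,1.5],[0,0,0],255],[[0,0,2],[0,0,0],255],[[0,0,2.5],[0,0,0],255],[[0,0,2.5],[0,0,0],255],[[0,0,2.5],[0,0,0],255]]' 40
python3 -m creep '[[[0,0,0.5],[0,0,0],255],[[0,0,1],[0,0,0],255],[[0,0,1],[0,0,0],255],[[0,0,1],[0,0,0],255]]' 40
```

```text
time: 9.0
tcp_pos: [0.5311, -0.24, 0.1208]
tcp_rot: [-0.137, -3.139, -0.0]
ft_force: [0.2, 0.0, -6.7]
width: 0.0407
time: 9.33
tcp_pos: [0.5312, -0.24, 0.1198]
tcp_rot: [-0.137, -3.139, -0.0]
ft_force: [0.4, -0.4, -6.6]
width: 0.0407
```

```bash
python3 -m creep '[[[0,0,0.5],[0,0,0],255],[[0,0,1],[0,0,0],255],[[0,0,1],[0,0,0],255],[[0,0,1],[0,0,0],255]]' 40
python3 -m creep '[[[0,0,0.5],[0,0,0],255],[[0,0,1],[0,0,0],255],[[0,0,1],[0,0,0],255],[[0,0,1],[0,0,0],255]]' 40
```

```text
time: 9.67
tcp_pos: [0.5317, -0.2402, 0.1196]
tcp_rot: [0.137, 3.137, -0.001]
ft_force: [-0.4, 1.3, 4.0]
width: 0.0404
time: 10.0
tcp_pos: [0.5326, -0.2404, 0.1195]
tcp_rot: [0.137, 3.135, -0.001]
ft_force: [-0.9, 1.4, 9.7]
width: 0.0406
```

The jar is down at z 0.1196, as predicted. I relieve the press, open the jaws and go straight up.

```bash
python3 -m creep '[[[0,0,-1],[0,0,0],255],[[0,0,-1.5],[0,0,0],255],[[0,0,-1.5],[0,0,0],110],[[0,0,-1.5],[0,0,0],90],[[0,0,-1.5],[0,0,0],60],[[0,0,-1.5],[0,0,0],40],[[0,0,-1.5],[0,0,0],40],[[0,0,-1.5],[0,0,0],40]]' 40
python3 -m creep '[[[0,0,-5],[0,0,0],40],[[0,0,-15],[0,0,0],40],[[0,0,-35],[0,0,0],40],[[0,0,-65],[0,0,0],40],[[0,0,-95],[0,0,0],40],[[0,0,-125],[0,0,0],40],[[0,0,-150],[0,0,0],40],[[0,0,-160],[0,0,0],40],[[0,0,-160],[0,0,0],40],[[0,0,-160],[0,0,0],40]]' 40
python3 - <<'E'
from h import *
a=cam('wrist');b=cam('side');print(ctrl.sense()['tcp_pos'],ctrl.sense()['ft_force'])
cv2.imwrite('pics/j3.png',cv2.resize(np.hstack([a['pixels'],b['pixels']])[:,:,::-1],(800,300)))
E
```

```text
time: 10.67
tcp_pos: [0.5311, -0.24, 0.1192]
tcp_rot: [-0.137, -3.138, -0.0]
ft_force: [0.0, 0.4, -0.1]
width: 0.0721
time: 11.5
tcp_pos: [0.5309, -0.2399, 0.2794]
tcp_rot: [0.137, 3.138, -0.0]
ft_force: [0.4, -0.4, -0.6]
width: 0.0722
[ 0.53021815 -0.23955839  0.27764102] [-0.45132001 -0.48314604 -0.02297605]
```

View pics/j3.png

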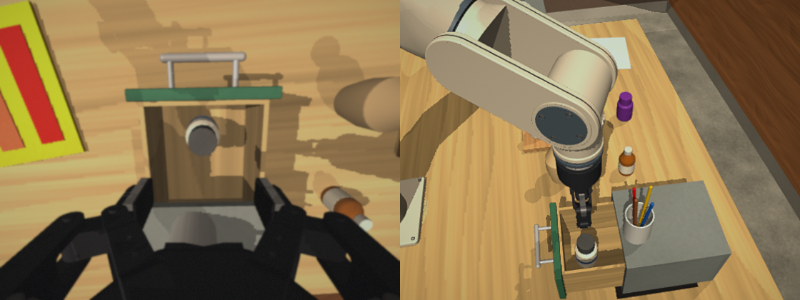

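The jar stands upright in the open part of the drawer. I back off to the front of the handle, tilt 15° so the wrist stays clear of the pencils, and lower with the jaws shut.

```bash
python3 -m creep '[[[10,2,0],[0,0,0],255],[[40,5,0],[0,0,0],255],[[75,10,0],[0,0,0],255],[[110,14,0],[0,0,0],255],[[140,18,0],[0,0,0],255],[[160,20,0],[0,0,0],255],[[164,20,0],[0,-4,0],255],[[164,20,0],[0,-9,0],255],[[164,20,0],[0,-13,0],255],[[164,20,0],[0,-15,0],255],[[164,20,0],[0,-15,0],255],[[164,20,0],[0,-15,0],255]]' 40
python3 - <<'E'
from h import *
from scipy.spatial.transform import Rotation as R
s=ctrl.sense();r=R.from_rotvec(s['tcp_rot']);print(r.as_matrix().round(3),s['q'].round(3),s['tcp_pos'])
t=np.array([.37,-.205,.125]);print(r.inv().apply(t-s['tcp_pos'])*1000)
c=np.array([np.cos(.08),-np.sin(.08),0]);print('per 100mm',r.inv().apply(c)*100)
E
```

```text
time: 12.6
tcp_pos: [0.3684, -0.2054, 0.2785]
tcp_rot: [0.127, 2.88, -0.015]
ft_force: [-0.2, -0.1, -0.4]
width: 0.0
[[-0.963  0.088  0.255]
 [ 0.085  0.996 -0.022]
 [-0.256  0.001 -0.967]] [-0.623 -0.009  2.159  0.189  0.777 -2.226] [ 0.36838038 -0.20536757  0.2785095 ]
[ 37.82536399   0.37474173 148.78516416]
per 100mm [-96.65480434   0.81364736  25.6356544 ]
```

```bash
python3 -m creep '[[[3,0,10],[0,0,0],255],[[9,0,35],[0,0,0],255],[[17,0,65],[0,0,0],255],[[25,0,98],[0,0,0],255],[[32,0,126],[0,0,0],255],[[37,0,143],[0,0,0],255],[[38,0,149],[0,0,0],255],[[38,0,149],[0,0,0],255]]' 40
python3 -m creep '[[[-5,0,1],[0,0,0],255],[[-14,0,4],[0,0,0],255],[[-19,0,5],[0,0,0],255],[[-23,0,6],[0,0,0],255],[[-26,0,7],[0,0,0],255],[[-29,0,8],[0,0,0],255],[[-32,0,8.5],[0,0,0],255],[[-35,0,9],[0,0,0],255],[[-38,0,10],[0,0,0],255],[[-41,0,11],[0,0,0],255],[[-44,0,12],[0,0,0],255],[[-47,0,12.5],[0,0,0],255]]' 40
python3 - <<'E'
from h import *
b=cam('side','d4');a=cam('wrist');print(ctrl.sense()['ft_force'])
cv2.imwrite('pics/j4.png',cv2.resize(np.hstack([a['pixels'],b['pixels']])[:,:,::-1],(800,300)))
E
```

```text
time: 13.27
tcp_pos: [0.371, -0.2052, 0.1239]
tcp_rot: [0.125, 2.881, -0.013]
ft_force: [-0.1, 0.6, -0.7]
width: 0.0001
time: 14.27
tcp_pos: [0.4197, -0.21, 0.1254]
tcp_rot: [0.126, 2.878, -0.016]
ft_force: [-1.0, -0.2, -0.9]
width: 0.0001
[0.01144731 0.48137969 0.80446129]
```

View pics/j4.png

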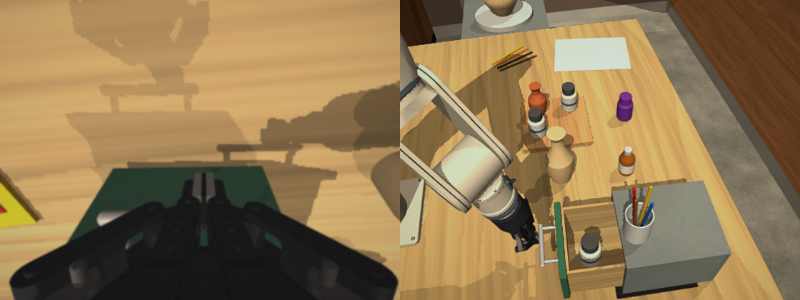

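The fingers are on the bar (−1 N) and the jar is upright. I push on smoothly.

```bash
python3 -m creep '[[[-2,0,0.5],[0,0,0],255],[[-5,0,1.3],[0,0,0],255],[[-10,0,2.6],[0,0,0],255],[[-16,0,4.2],[0,0,0],255],[[-23,0,6.1],[0,0,0],255],[[-31,0,8.2],[0,0,0],255],[[-39,0,10.3],[0,0,0],255],[[-47,0,12.5],[0,0,0],255],[[-54,0,14.3],[0,0,0],255],[[-60,0,15.9],[0,0,0],255],[[-65,0.5,17.2],[0,0,0],255],[[-68,0.5,18],[0,0,0],255]]' 40
python3 -m creep '[[[-3,0,0.8],[0,0,0],255],[[-7,0,1.9],[0,0,0],255],[[-11,0,2.9],[0,0,0],255],[[-15,0,4],[0,0,0],255],[[-19,0,5],[0,0,0],255],[[-23,0,6.1],[0,0,0],255],[[-27,0,7.2],[0,0,0],255],[[-31,0,8.2],[0,0,0],255],[[-34,0,9],[0,0,0],255],[[-37,0,9.8],[0,0,0],255],[[-39,0,10.3],[0,0,0],255],[[-40,0,10.6],[0,0,0],255]]' 40
python3 - <<'E'
from h import *
b=cam('side','d5');print(ctrl.sense()['ft_force'])
E
```

```text
time: 15.37
tcp_pos: [0.491, -0.216, 0.126]
tcp_rot: [0.125, 2.876, -0.017]
ft_force: [-0.2, 0.5, 0.3]
width: -0.0002
time: 16.37
tcp_pos: [0.5316, -0.2195, 0.126]
tcp_rot: [0.126, 2.877, -0.017]
ft_force: [-0.8, 0.2, -1.1]
width: 0.0003
[-0.30869932  0.453069    0.55346408]
```

View pics/d5.png

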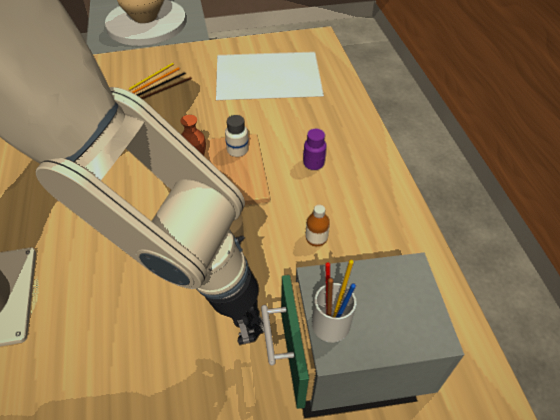

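About 15–20 mm is still open, and the tin is clear. I continue until the stop can be felt.

```bash
python3 -m creep '[[[-2,0,0.5],[0,0,0],255],[[-4,0,1.1],[0,0,0],255],[[-6,0,1.6],[0,0,0],255],[[-8,0,2.1],[0,0,0],255],[[-9.5,0,2.5],[0,0,0],255],[[-11,0,2.9],[0,0,0],255],[[-12,0,3.2],[0,0,0],255],[[-12,0,3.2],[0,0,0],255]]' 40
python3 -m creep '[[[-1,0,0.3],[0,0,0],255],[[-2,0,0.5],[0,0,0],255],[[-3,0,0.8],[0,0,0],255],[[-4,0,1.1],[0,0,0],255],[[-4,0,1.1],[0,0,0],255]]' 40
```

```text
time: 17.08
tcp_pos: [0.5428, -0.2202, 0.1256]
tcp_rot: [0.125, 2.879, -0.016]
ft_force: [-3.7, 0.4, 1.0]
width: 0.0001
time: 17.5
tcp_pos: [0.5436, -0.2196, 0.1243]
tcp_rot: [0.125, 2.886, -0.012]
ft_force: [-17.3, 0.1, 5.2]
width: -0.0001
```

```bash
python3 -m creep '[[[4,0,-1],[0,0,0],255],[[12,0,-3],[0,0,0],255],[[30,0,-8],[0,0,0],255],[[60,0,-16],[0,0,0],255],[[90,0,-24],[0,0,0],255],[[120,0,-32],[0,0,0],255],[[150,0,-40],[0,0,0],255],[[160,0,-70],[0,0,0],255],[[150,0,-110],[0,0,0],255],[[140,0,-150],[0,0,0],255],[[130,0,-190],[0,0,0],255],[[130,0,-190],[0,0,0],255]]' 40
python3 - <<'E'
from h import *
np.set_printoptions(precision=3,suppress=True)
b=cam('side','d6');a=cam('scene','s6');q=ctrl.sense();print(q['tcp_pos'],q['ft_force'])
cv2.imwrite('pics/j6.png',cv2.resize(np.hstack([a['pixels'],b['pixels']])[:,:,::-1],(800,300)))
cv2.imwrite('pics/c6.png',cv2.resize(b['pixels'][240:,200:,::-1],None,fx=2,fy=2))
E
```

```text
time: 18.5
tcp_pos: [0.3771, -0.2083, 0.2842]
tcp_rot: [0.125, 2.864, -0.029]
ft_force: [1.0, -0.3, 0.3]
width: 0.0003
[ 0.375 -0.206  0.278] [-1.357  0.278  0.617]
```

View pics/j6.png

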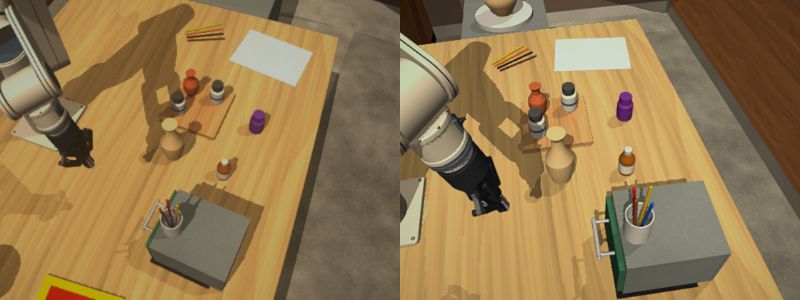

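View pics/c6.png

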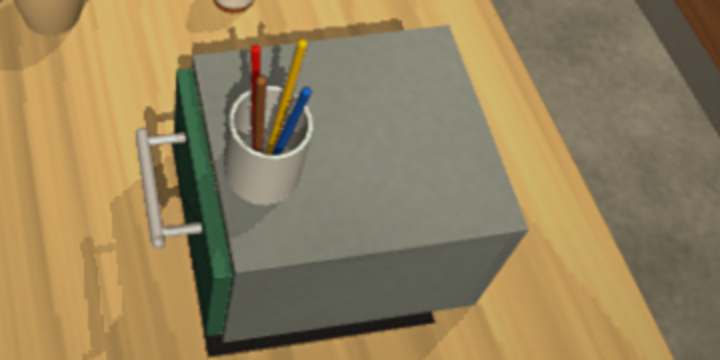

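The drawer looks flush, and the vases, tin, bottle and two jars stand in place. One numeric check, then I hand in.

```bash
python3 - <<'E'
from h import *
np.set_printoptions(precision=3,suppress=True)
d=L('d6');h=[atz(d,271,306,.122),atz(d,278,361,.122)];print('handle',h)
o=[atz(d,298,266,.16),atz(d,318,375,.16)];print('roof front',o)
c=np.array([.9965,-.083,0]);print('handle to roof front (shut: ~50)',1000*c@(np.mean(o,0)-np.mean(h,0)))
a=cv2.imread('pics/d0.png').astype(int);b=cv2.imread('pics/d6.png').astype(int)
for n,(u,v,w,e) in dict(tin=(315,262,40,75),bottle=(306,207,24,38),smallvase=(180,118,20,20),jarA=(180,152,24,40),tallvase=(205,195,35,55)).items(): print(n,np.abs(a-b)[v:v+e,u:u+w].mean().round(1))
E
```

```text
handle [array([ 0.564, -0.192,  0.122]), array([ 0.555, -0.289,  0.122])]
roof front [array([ 0.62 , -0.148,  0.16 ]), array([ 0.604, -0.338,  0.16 ])]
handle to roof front (shut: ~50) 52.416697004093436
tin 1.6
bottle 1.9
smallvase 7.1
jarA 25.3
tallvase 2.5
```

```bash
python3 - <<'E'
from h import *
a=cv2.imread('pics/d0.png',0);b=cv2.imread('pics/d6.png',0)
for n,(u,v,w,e) in dict(A=(178,150,28,46),C=(222,114,27,26),sv=(178,114,28,40)).items():
    r=cv2.matchTemplate(b[v-15:v+e+15,u-15:u+w+15],a[v:v+e,u:u+w],cv2.TM_CCOEFF_NORMED);_,m,_,l=cv2.minMaxLoc(r);print(n,m,np.array(l)-15)
    if abs(np.array(l)-15).max()>2: raise SystemExit('check')
print(ctrl.sign_off(),ctrl.sense()['time'])
E
```

```text
A 0.7836756706237793 [0 0]
C 0.7105323672294617 [0 0]
sv 0.7635474801063538 [0 0]
the job is handed in; nothing more can be done
the job is handed in; nothing more can be done
```

The loaded jar is in the drawer, upright when I let go, and the drawer is shut; I handed the job in after about 19 s of robot time.

- **Finding the heavy jar:** The first one I lifted, the jar nearest the tall vase and bottle, pulled about 6.5 N (0.66 kg). That is well into the loaded range, so I did not lift the other two.
- **Placing it:** I carried it over the tall vase and lowered it onto the drawer floor until I felt contact, about 10 N at most. After release the picture showed it upright in the drawer.
- **Shutting the drawer:** I pushed on the handle bar at about 1 N until the stop pushed back with 17 N. Afterwards the bar measured 52 mm in front of the roof edge, where about 50 mm means shut. My camera readings are good to only a few millimetres, so the firm stop and the flush look are the better evidence.
- **Last checks:** In the final side picture the two empty jars and the small vase had moved 0 pixels. The tin, bottle and tall vase were practically unchanged.
- **One check that disagreed:** The plain picture comparison showed a large change at one empty jar. I put that down to the arm's shadow, because matching the jar itself showed no shift, though the match scores were only 0.71 to 0.78.

I could not see inside the shut drawer to check that the jar is still upright.

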